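Clamp a freshly glued tea caddy in a swivel glue press on the kitchen worktop

ROBOT

A 6-joint arm with a two-finger parallel gripper is mounted at the origin on the work surface. World frame = base frame: x ahead of the robot, y to its left, z up, the work surface at z = 0. Lengths are in mm, angles in degrees, forces in N, time in s.
With the tool pointing down it reaches from about 250 to 775 mm from the base axis. Payload 8.9 kg.
Tool frame: the origin (TCP) lies midway between the tips of the shut fingers; the grasp point (between the pads) lies 19 mm behind it; z points along the fingers, y is the line along which they close (so a half turn about z gives the same grasp; the last joint's range is limited). The gripper opens to 85 mm and grips with 20 to 120 N. Pads are 22 mm wide; open, the fingers measure 114 mm over their backs; the gripper's body (76 mm by 85 mm) begins 54 mm behind the grasp point. The pads swing forward as they close: fully open they stand 13 mm farther back than shut.
Start: joints at [62.664, 16.656, -8.789, 64.555, 0, 82.019], TCP at [173.985, 495.331, 231.305] pointing down, gripper open.
Joint ranges: [-144.48, 144.48], [-52.06, 99.96], [-74.48, 78.29], [-112.23, 115.85], [-86.99, 84.42], [-180, 180]. Speed limits (degrees/s): [127.2, 127.2, 159.86, 180, 180, 180].

INTERFACE

Orientations are given as a 3x3 rotation matrix whose columns are the frame's x, y, z axes.
In Python, from station import ctrl gives the robot as it stands.
- The arm moves only by the shell command python3 -m inch 'ROWS' [OPENING] [FORCE]. ROWS is JSON, one flat list of numbers, 6 for each row, row after row: the shift along the world's x, y, z scaled (see below), then the turn, a rotation vector about the world's x, y, z scaled (see below). A call has exactly 10 rows; each row is the pose to reach, as a shift and turn from the pose commanded when the call began, turning the shorter way round; what a row does not reach only later rows make up. The controller multiplies each number of a shift by 0.1 m and each number of a turn by pi rad. A row lasts 1/12 s, in which the tool goes at most 41.7 mm and 7.16 degrees, less where a joint would pass 70% of its speed; a pose out of reach is approached as far as the arm can. A call with a number of a shift or a turn outside -1 to 1 is refused whole. A call with a gripper value outside its range is refused whole. OPENING is the finger opening in mm, from 0 to 85.4, set as the call begins (- or left out, the last holds). The fingers move at their own pace and stop on an object; FORCE is the grip in N (left out, the last holds). Time passes only in rows, so rows that repeat a pose let the fingers close, or fill a call up. It gives the time, the measured TCP pose, the force, the opening and the grip force at its end, in the units of the state.
- ctrl.sense(): the state, without advancing time (a new reading comes with each control period).
- ctrl.snapshot(name): name is "scene" or "top" or "wrist"; returns the picture (480x640x3 uint8, red, green, blue); there is no depth.
- ctrl.get_calibration(name): a dict with "fx", "fy", "cx", "cy" (pixels), "distortion" ([k1, k2, p1, p2, k3] as OpenCV has them; the pictures are not rectified), "R" (3x3) and "t" (3): a world point X has camera coordinates R X + t; the wrist camera has in their place "T_tool_cam" (4x4, takes a point from camera to tool coordinates, whose origin is the TCP and whose axes are the flange's). Camera axes: x right, y down, z forward; pixel columns grow to the right and rows downward; lengths in mm; the calibration is good to about 2 mm. A picture is of the moment at which its call begins: read the wrist's pose just before it. get_calibration takes no time and is no camera call.
- ctrl.finish_job(): hands the job in; it is judged then, once.
The state is a dict: "time_s": time; "joints": joint angles; "qvel": joint speeds; "tau": joint torques, N m; "eef_pos": TCP position; "eef_rot": TCP orientation; "force": force on the tool from outside, world axes, zero at the start; "wrist_torque": the same for the moment, N m; "opening": finger opening in mm; "finger_force": force on a finger pad.
Only numpy, scipy, OpenCV 4.12 (cv2) and the standard library are available. Lean on these libraries where they do the work, as an engineer would, in place of code of your own. Each camera call takes 0.05 s, during which the arm holds its last target. There are 200 camera calls.

TASK

Lift the red plunger knob of the blue press, swing its arm round until the rubber pad is over the green tea caddy, and let the plunger drop fully home in that notch. Then pump the orange levers, squeezing and releasing them, until the pad bears on the caddy's lid and its orange spring stem is pressed about half way in, never nearly all the way in; move the ram with the levers only and do not shift the caddy, mug, glue bottle or spice jar. Finish while still holding the levers squeezed, with the pad pressing on the lid.

Things in the scene. Friction and masses are not known exactly. Their poses are not given: they have to be found in the camera images.
- press: Fixed glue press: plywood board 360x400x15 mm, pillar, blue swivel arm (40 mm wide, 84 mm at the levers, z 158 to 182 mm). Origin: on the worktop on the pillar's (swivel) axis; x axis along the parked arm, roughly away from the robot; z up. Two cork discs on the board, 240 mm from the axis at +0.61 rad (left) and -0.61 rad from x: the caddy stands on one, the mug on the other.
- head (a joint): Swing of the blue arm about the pillar's axis, rad: 0 parked (start), positive counter-clockwise from above, range -0.78 to 0.78. The brass index plate has notches at -0.61, 0, +0.61 with about 0.03 rad play; with the plunger home in one the arm is locked. With it lifted, the arm swings freely (1.5 N at the knob) and stays where it is left.
- plunger_knob (a point): Centre of the red plunger knob: upright cylinder 24 mm across, 26 mm high, on a 12 mm neck, its underside 14 mm above the arm's top when home. On the arm, 65 mm from the swivel axis towards the pad. Centre 209 mm above the worktop when home; it rises with the plunger.
- plunger (a joint): Height of the sprung plunger, m: 0 = fully home in a notch, 0.010 = pin resting on top of the plate between the notches, 0.016 = fully lifted. Spring pushes it down with 3 to 5.4 N; when let go over a notch it drops home, elsewhere its pin rides on the plate and drops in when the arm comes to a notch.
- lever_mid (a point): Midway between the two orange levers, at gripping height (215 mm above the worktop), on the arm's centre line 155 mm from the swivel axis. Levers: upright blades left and right of that line (26 mm along the arm, 8 mm thick, z 190 to 236 mm), 66 mm over their outer faces when released. Fingers close on them from above, across the arm; fingertips no lower than 186 mm.
- squeeze (a joint): How far each lever is squeezed inwards, m: 0 released, 0.012 full. Both move together: width over them is 66 mm minus twice this. They spring back when let go. Takes 8 to 15 N per finger. Squeezing pushes the ram down 0.8 mm per mm of this value (9.6 mm a full pump); on the way back the ram stays (pressed hard it may slip a little). Short strokes work too.
- lever_left: Orange lever blade on the arm's left side (+y side when parked). Its body origin lies on the worktop level, not at the blade: use lever_mid.
- lever_right: Orange lever blade on the arm's right side; its body origin likewise is not at the blade.
- ram (a joint): How far the steel ram (upright rod at the arm's end, 240 mm from the swivel axis) has come down, m: starts between 0 and 0.032, limit 0.060. It cannot be drawn up with the levers, so it must not go too far.
- ram_rod: Steel rod 12 mm thick with a 20 mm black cap that stands up to 245 mm above the worktop through the arm's end. To be moved by the levers only, not pushed by hand. Its origin lies at worktop level when joint ram = 0.
- pad_spring (a joint): How far the sprung rubber pad is pressed up into the ram, m: 0 free, 0.016 fully in. 16 mm of orange stem show between pad and dark sleeve when free, less by this value when pressed. 0.7 N per mm. About half way (0.003 to 0.012) is right; over 0.0135 crushes. After touching, 1 mm of ram is 1 mm of spring.
- pad: Black rubber pad, disc 36 mm across and 8 mm thick, under the ram. Its body origin is not at the disc: use pad_face.
- pad_face (a point): Centre of the underside of the rubber pad: starts 84 to 116 mm above the worktop.
- caddy: Green tea caddy with a freshly glued light wooden lid, loose, 92 x 92 mm and 60 mm tall, 0.25 to 0.5 kg, standing on one of the two cork discs of the press board (board top 15 mm above the worktop). Origin: centre of its underside.
- caddy_lid (a point): Centre of the top of the caddy's lid, 75 mm above the worktop.
- mug: Bystander: white mug, 68 mm across, 62 mm tall, on the other cork disc. Origin: centre of its underside.
- glue_bottle: Bystander: small white bottle with orange cap, 38 mm across, 100 mm tall, on the left of the press board. Origin: centre of its underside.
- spice_jar: Bystander: amber jar with steel lid, 42 mm across, 70 mm tall, on the right of the press board. Origin: centre of its underside.
There are look-alikes about, which are no part of the job. What is shaped like the caddy but turquoise or yellow is not meant.

How it is judged (in metres and radians):
On the way, in this order (a step that is already met when the one before it is completed fails the run):
1. the plunger is lifted clear of its notch (value of joint plunger above 0.0105 m), for 0.1 s.
2. the arm is over the caddy with the plunger fully home in that notch (value of joint plunger below 0.003 m and horizontal distance between pad_face and caddy below 0.025 m), for 0.2 s.
3. the levers are squeezed (value of joint squeeze above 0.003 m), for 0.05 s.
4. the pad bears on the lid (value of joint pad_spring above 0.003 m and contact force between pad and caddy above 1 N), for 0.1 s.
At the end, for the whole second after the job is handed in: Plunger home (within 3 mm) in the notch at the caddy, pad centre within 25 mm of the caddy's centre and pressing on its lid with the spring stem 3 to 12 mm in, caddy upright and within 20 mm of its start, and the fingers still hold the levers squeezed (over 2 mm, over 3 N) (all of step 2 and all of step 4 and value of joint pad_spring below 0.012 m and value of joint squeeze above 0.002 m and (contact force between the fingers and lever_left above 3 N or contact force between the fingers and lever_right above 3 N) and angle between caddy's own z axis and vertical below 0.05 rad and distance of caddy from where it was at the start of the episode below 0.02 m); the arm keeps its last pose, push and grip.
It fails at once if the caddy is crushed: pad spring pressed in more than 13.5 mm (value of joint pad_spring above 0.0135 m).
It fails at once if the ram is pushed by the robot directly (contact force between any of the fingers, the arm and ram_rod above 2 N or contact force between the fingers and pad above 2 N).
It fails at once if the caddy is shifted (distance of caddy from where it was at the start of the episode above 0.025 m).
It fails at once if a bystander is shifted (distance of any of mug, glue_bottle, spice_jar from where it was at the start of the episode above 0.025 m).
It also fails if it takes over 51 s, if anything falls off the work surface, if the arm or the gripper's body presses on something with over 40 N, if the wrist force passes 120 N, or if a joint passes its speed limit or range.

## Working session

There is one attempt and no reset: what is moved stays moved. The work goes in short steps, Python scripts to look and compute and a shell command to move; the robot and the scene stay as the last step left them, time stands still between calls to the robot, and variables do not carry over. Pictures are saved under pics/ and viewed, at most 10 in all, crops included, and the job is handed in when it is done.

```bash
mkdir -p pics; ls
python3 - <<'E'
from station import ctrl
import cv2,numpy as np
s=ctrl.sense();print(s['time_s'],s['eef_pos'],s['eef_rot'],s['opening'])
a=ctrl.snapshot("top");b=ctrl.snapshot("scene")
np.save('pics/top.npy',a);np.save('pics/scene.npy',b)
cv2.imwrite('pics/top.png',a[:,:,::-1]);cv2.imwrite('pics/scene.png',b[:,:,::-1])
for n in("top","scene","wrist"):print(n,ctrl.get_calibration(n))
E
```

```text
pics
0.0 [173.78914759 494.939605   230.72353875] [[-9.43491376e-01  3.31396573e-01 -5.78737656e-04]
 [ 3.31397041e-01  9.43490659e-01 -1.17415029e-03]
 [ 1.56924191e-04 -1.29959262e-03 -9.99999143e-01]] 85.56058530589706
top {'fx': 566.866941965132, 'fy': 566.866941965132, 'cx': 325.7899137364, 'cy': 241.83111813221086, 'distortion': array([-0.03058603,  0.        ,  0.        ,  0.        ,  0.        ]), 'R': array([[ 0.0112643 , -0.99991251,  0.00693472],
       [-0.99149373, -0.01206824, -0.12959374],
       [ 0.12966609, -0.00541595, -0.99154292]]), 't': array([ 39.80036789, 568.16694872, 930.27888105])}
scene {'fx': 503.437794140331, 'fy': 503.437794140331, 'cx': 326.1657541332247, 'cy': 239.45524959251247, 'distortion': array([-0.10369826,  0.        ,  0.        ,  0.        ,  0.        ]), 'R': array([[ 0.48753395,  0.87306556, -0.00819637],
       [ 0.65338232, -0.37105403, -0.65985639],
       [-0.57913918,  0.31634703, -0.75134704]]), 't': array([-336.48484427, -262.26880671, 1381.85299302])}
wrist {'fx': 347.1244643664838, 'fy': 347.1244643664838, 'cx': 320.0964062750341, 'cy': 238.82744020685533, 'distortion': array([-0.03021369,  0.        ,  0.        ,  0.        ,  0.        ]), 'T_tool_cam': array([[-9.60073814e-04, -9.45000367e-01, -3.27067860e-01,
         8.41748193e+01],
       [ 9.99999508e-01, -9.88843645e-04, -7.83193273e-05,
         1.10873443e+00],
       [-2.49407182e-04, -3.27067774e-01,  9.45000851e-01,
        -1.42871373e+02],
       [ 0.00000000e+00,  0.00000000e+00,  0.00000000e+00,
         1.00000000e+00]])}
```

View pics/top.png

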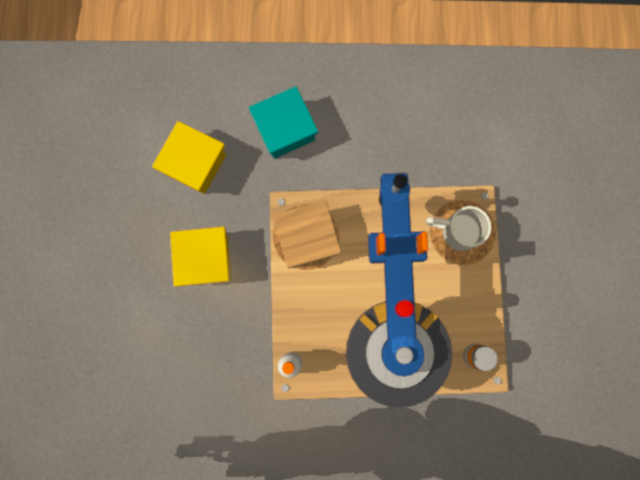

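View pics/scene.png

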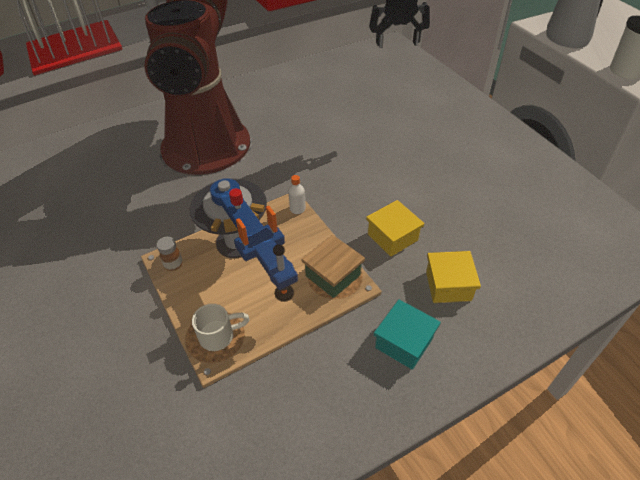

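The top view shows the red knob at (404,309), the levers at (381,243) and (422,242), the ram cap at (400,182), and the wooden-lidded green caddy at about (306,234). That is image left, which is +y, so the target is the +0.61 notch. The mug stands on the other disc.

```bash
cat > h.py <<'E'
import cv2,numpy as np
from station import ctrl
def ray(cal,uv,z):
    K=np.array([[cal['fx'],0,cal['cx']],[0,cal['fy'],cal['cy']],[0,0,1]])
    p=cv2.undistortPoints(np.array([[uv]],float),K,cal['distortion'])[0,0]
    C=-cal['R'].T@cal['t'];d=cal['R'].T@np.array([*p,1]);return C+d*(z-C[2])/d[2]
def blobs(img,lo,hi,roi=None,amin=15):
    h=cv2.cvtColor(img,cv2.COLOR_RGB2HSV);m=cv2.inRange(h,np.array(lo),np.array(hi))
    if roi:
        k=np.zeros_like(m);k[roi[1]:roi[3],roi[0]:roi[2]]=1;m=m*k
    n,l,st,c=cv2.connectedComponentsWithStats(m)
    return [(c[i],st[i]) for i in range(1,n) if st[i][4]>=amin]
E
python3 - <<'E'
from h import *
a=np.load('pics/top.npy');c=ctrl.get_calibration('top')
roi=(270,160,510,400)
for n,lo,hi,z in(('red',(0,180,120),(4,255,255),222),('orange',(5,220,150),(14,255,255),232),('blue',(100,150,40),(120,255,255),182)):
    for q,s in blobs(a,lo,hi,roi): print(n,q,s,ray(c,q,z)[:2])
print('cap',ray(c,(400,182),245),'pillartop',ray(c,(404,354),190))
print('lid',[ray(c,p,75)[:2].round(1) for p in((274,209),(325,202),(340,257),(287,267))])
print('board',[ray(c,p,15)[:2].round(1) for p in((270,193),(495,186),(508,390),(274,399))])
E
```

```text
red [404.2513369  308.34759358] [397 301  16  15 187] [453.62017222 -60.14407866]
orange [422.06790123 242.16049383] [417 232  11  21 162] [543.28254152 -83.56625188]
orange [380.6984127  243.26984127] [377 234   8  20 126] [541.07524244 -27.15736668]
orange [289.14814815 366.88888889] [285 363   8  10  54] [374.79502291  94.08917212]
blue [397.86469889 274.07408875] [ 369  174   57  201 5048] [503.14367154 -57.00716914]
cap [623.53161897 -52.17314992 245.        ] pillartop [390.47014635 -64.07562187 190.        ]
lid [array([616.3, 132.7]), array([629.1,  48.7]), array([538. ,  23.2]), array([520.6, 109.4])]
board [array([656.2, 145.7]), array([ 674.2, -253.2]), array([ 320.3, -266.2]), array([302.1, 130.7])]
```

```bash
python3 -m inch '[0.05,-0.09,0.06,0,0,0.012, 0.09,-0.18,0.12,0,0,0.025, 0.14,-0.28,0.18,0,0,0.037, 0.19,-0.37,0.24,0,0,0.049, 0.23,-0.46,0.3,0,0,0.061, 0.28,-0.55,0.36,0,0,0.074, 0.33,-0.65,0.42,0,0,0.086, 0.37,-0.74,0.48,0,0,0.098, 0.42,-0.83,0.54,0,0,0.111, 0.47,-0.92,0.6,0,0,0.123]' 85
python3 -m inch '[0.05,-0.1,0,0,0,0, 0.1,-0.2,0,0,0,0, 0.14,-0.29,0,0,0,0, 0.19,-0.38,0,0,0,0, 0.24,-0.48,0,0,0,0, 0.29,-0.58,0,0,0,0, 0.33,-0.67,0,0,0,0, 0.38,-0.77,0,0,0,0, 0.43,-0.86,0,0,0,0, 0.47,-0.95,0,0,0,0]'
python3 -m inch '[0.05,-0.1,0,0,0,0, 0.1,-0.2,0,0,0,0, 0.14,-0.29,0,0,0,0, 0.19,-0.38,0,0,0,0, 0.24,-0.48,0,0,0,0, 0.29,-0.58,0,0,0,0, 0.33,-0.67,0,0,0,0, 0.38,-0.77,0,0,0,0, 0.43,-0.86,0,0,0,0, 0.47,-0.95,0,0,0,0]'
python3 -m inch '[0.05,-0.1,0,0,0,0, 0.1,-0.2,0,0,0,0, 0.14,-0.29,0,0,0,0, 0.19,-0.38,0,0,0,0, 0.24,-0.48,0,0,0,0, 0.29,-0.58,0,0,0,0, 0.33,-0.67,0,0,0,0, 0.38,-0.77,0,0,0,0, 0.43,-0.86,0,0,0,0, 0.47,-0.95,0,0,0,0]'
python3 -m inch '[0.05,-0.1,0,0,0,0, 0.1,-0.2,0,0,0,0, 0.14,-0.29,0,0,0,0, 0.19,-0.38,0,0,0,0, 0.24,-0.48,0,0,0,0, 0.29,-0.58,0,0,0,0, 0.33,-0.67,0,0,0,0, 0.38,-0.77,0,0,0,0, 0.43,-0.86,0,0,0,0, 0.47,-0.95,0,0,0,0]'
```

```text
time_s: 0.93
eef_pos: [221.0, 402.7, 291.3]
eef_rot: [[-0.999, -0.051, -0.0], [-0.051, 0.999, -0.001], [0.0, -0.001, -1.0]]
force: [-0.5, -0.5, 0.6]
opening: 84.8
finger_force: 0.0
time_s: 1.77
eef_pos: [268.5, 307.4, 291.2]
eef_rot: [[-0.999, -0.048, 0.0], [-0.048, 0.999, -0.0], [-0.0, -0.0, -1.0]]
force: [0.4, 0.3, -0.8]
opening: 85.0
finger_force: 0.0
time_s: 2.6
eef_pos: [315.3, 212.5, 291.3]
eef_rot: [[-0.999, -0.048, 0.0], [-0.048, 0.999, 0.0], [-0.0, 0.0, -1.0]]
force: [0.4, -0.4, -0.3]
opening: 85.1
finger_force: 0.0
time_s: 3.43
eef_pos: [362.3, 117.4, 291.3]
eef_rot: [[-0.999, -0.048, 0.0], [-0.048, 0.999, 0.0], [-0.0, 0.0, -1.0]]
force: [0.8, -0.2, 0.0]
opening: 85.1
finger_force: 0.0
time_s: 4.27
eef_pos: [409.5, 22.4, 291.3]
eef_rot: [[-0.999, -0.049, 0.0], [-0.049, 0.999, 0.0], [-0.0, 0.0, -1.0]]
force: [0.5, -0.6, -0.3]
opening: 85.2
finger_force: 0.0
```

```bash
python3 -m inch '[0.05,-0.08,0,0,0,0, 0.09,-0.17,0,0,0,0, 0.14,-0.26,0,0,0,0, 0.19,-0.35,0,0,0,0, 0.24,-0.44,0,0,0,0, 0.29,-0.53,0,0,0,0, 0.33,-0.62,0,0,0,0, 0.38,-0.7,0,0,0,0, 0.42,-0.77,0,0,0,0, 0.44,-0.82,0,0,0,0]'
python3 - <<'E'
from h import *
s=ctrl.sense();a=ctrl.snapshot('wrist');cv2.imwrite('pics/w1.png',a[:,:,::-1])
c=ctrl.get_calibration('wrist');T=np.eye(4);T[:3,:3]=s['eef_rot'];T[:3,3]=s['eef_pos'];M=np.linalg.inv(T@c['T_tool_cam'])
c['R']=M[:3,:3];c['t']=M[:3,3]
print(s['eef_pos'])
for n,lo,hi,z in(('red',(0,180,60),(4,255,255),215),('orange',(5,200,120),(14,255,255),225)):
    for q,st in blobs(a,lo,hi,None,80): print(n,q,st,ray(c,q,z)[:2])
E
```

```text
time_s: 5.1
eef_pos: [453.6, -59.6, 291.2]
eef_rot: [[-0.999, -0.048, 0.0], [-0.048, 0.999, -0.0], [-0.0, -0.0, -1.0]]
force: [-1.0, 0.4, 0.4]
opening: 84.9
finger_force: 0.0
[453.58316231 -59.59094956 291.23346398]
red [315.96735075 250.21828358] [ 299  230   34   41 1072] [453.90005243 -61.49719926]
orange [496.55882353 121.86029412] [491 112  16  21 136] [366.04500224  39.06816175]
orange [276.61111111 348.51587302] [269 331  15  36 252] [526.96610224 -86.54104436]
orange [352.32439024 353.54878049] [347 331  14  61 410] [528.74755257 -31.84946855]
```

View pics/w1.png

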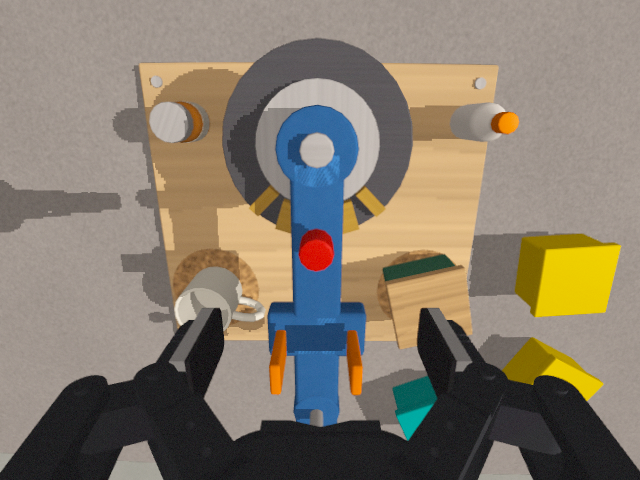

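Wrist view: the knob is at (316,250), under the tool to within 2 mm, and the arm lies parallel to the tool axis. The caddy is on the right of the picture and the fingers are clear, so I'll descend and grip the knob.

```bash
python3 -m inch '[0,-0.01,-0.11,0,0,0, 0,-0.01,-0.22,0,0,0, 0,-0.01,-0.34,0,0,0, 0,-0.01,-0.46,0,0,0, 0,-0.01,-0.58,0,0,0, 0,-0.01,-0.7,0,0,0, 0,-0.01,-0.82,0,0,0, 0,-0.01,-0.92,0,0,0, 0,-0.01,-0.98,0,0,0, 0,-0.01,-0.99,0,0,0]' 60 40
python3 -m inch '[0,0,0,0,0,0, 0,0,0,0,0,0, 0,0,0,0,0,0, 0,0,0,0,0,0, 0,0,0,0,0,0, 0,0,0,0,0,0, 0,0,0,0,0,0, 0,0,0,0,0,0, 0,0,0,0,0,0, 0,0,0,0,0,0]' 10 40
```

```text
time_s: 5.98
eef_pos: [452.4, -59.4, 191.4]
eef_rot: [[-0.999, -0.049, -0.002], [-0.049, 0.999, 0.001], [0.002, 0.001, -1.0]]
force: [-0.2, -0.6, 0.8]
opening: 59.9
finger_force: 0.0
time_s: 6.82
eef_pos: [453.7, -60.8, 193.4]
eef_rot: [[-0.999, -0.048, 0.002], [-0.048, 0.999, -0.003], [-0.002, -0.003, -1.0]]
force: [-1.2, -4.3, 4.4]
opening: 22.9
finger_force: 39.1
```

```bash
python3 -m inch '[0,0,0.02,0,0,0, 0,0,0.04,0,0,0, 0,0,0.06,0,0,0, 0,0,0.08,0,0,0, 0,0,0.1,0,0,0, 0,0,0.12,0,0,0, 0,0,0.13,0,0,0, 0,0,0.14,0,0,0, 0,0,0.14,0,0,0, 0,0,0.14,0,0,0]'
```

```text
time_s: 7.65
eef_pos: [453.5, -60.7, 206.6]
eef_rot: [[-0.999, -0.048, 0.001], [-0.048, 0.999, -0.002], [-0.001, -0.002, -1.0]]
force: [1.7, -5.6, -6.0]
opening: 23.0
finger_force: 39.4
```

```bash
python3 -m inch '[-0.001,0.02,0,0,0,0.01, -0.003,0.04,0,0,0,0.019, -0.006,0.06,0,0,0,0.029, -0.009,0.079,0,0,0,0.039, -0.012,0.098,0,0,0,0.049, -0.017,0.118,0,0,0,0.058, -0.021,0.137,0,0,0,0.068, -0.027,0.156,0,0,0,0.078, -0.033,0.175,0,0,0,0.087, -0.039,0.194,0,0,0,0.097]'
python3 -m inch '[-0.007,0.019,0,0,0,0.01, -0.015,0.037,0,0,0,0.019, -0.023,0.055,0,0,0,0.029, -0.032,0.073,0,0,0,0.039, -0.041,0.09,0,0,0,0.049, -0.051,0.108,0,0,0,0.058, -0.061,0.125,0,0,0,0.068, -0.073,0.141,0,0,0,0.078, -0.084,0.157,0,0,0,0.087, -0.096,0.173,0,0,0,0.097]'
python3 - <<'E'
from h import *
a=ctrl.snapshot('top');cv2.imwrite('pics/t2.png',a[150:410,260:520,::-1].repeat(2,0).repeat(2,1))
E
```

```text
time_s: 8.48
eef_pos: [449.3, -41.4, 206.5]
eef_rot: [[-0.938, -0.347, 0.0], [-0.347, 0.938, -0.003], [0.001, -0.003, -1.0]]
force: [0.7, -6.6, -5.3]
opening: 22.6
finger_force: 39.6
time_s: 9.32
eef_pos: [439.4, -24.4, 206.4]
eef_rot: [[-0.79, -0.612, -0.0], [-0.612, 0.79, -0.003], [0.002, -0.003, -1.0]]
force: [-1.3, -8.3, -5.5]
opening: 22.8
finger_force: 39.6
```

View pics/t2.png

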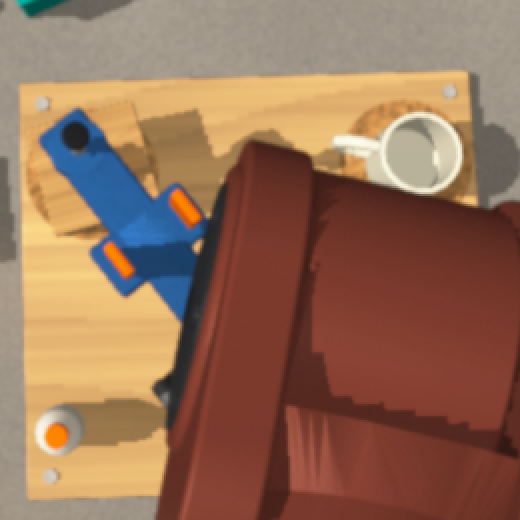

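The crop shows the arm over the lid, with the levers at about (185,209) and (119,259) and the cap at (75,137). I'll check the angle before lowering the plunger.

```bash
python3 - <<'E'
from h import *
a=ctrl.snapshot('top');c=ctrl.get_calibration('top')
A=np.array([388.8,-63.9]);P=[]
for q,s in blobs(a,(5,220,150),(14,255,255),(300,220,380,310)): P.append(ray(c,q,232)[:2]);print(q,s,P[-1])
m=np.mean(P,0)-A;print(m+A,np.hypot(*m),np.degrees(np.arctan2(m[1],m[0])))
m0=np.array([542.2,-55.4])-A;print('start',np.hypot(*m0),np.degrees(np.arctan2(m0[1],m0[0])))
E
python3 -m inch '[0,0,-0.02,0,0,0, 0,0,-0.04,0,0,0, 0,0,-0.06,0,0,0, 0,0,-0.08,0,0,0, 0,0,-0.1,0,0,0, 0,0,-0.12,0,0,0, 0,0,-0.13,0,0,0, 0,0,-0.14,0,0,0, 0,0,-0.14,0,0,0, 0,0,-0.14,0,0,0]'
```

```text
[351.35820896 255.32835821] [345 246  14  17  67] [524.11574999  12.66508334]
[321.26086957 282.43478261] [316 275  10  14  23] [486.93596001  52.99663497]
[505.525855    32.83085916] 151.597441727344 39.64858423208388
start 153.63531495069748 3.1715554649752944
time_s: 10.25
eef_pos: [439.7, -24.6, 193.3]
eef_rot: [[-0.791, -0.611, 0.001], [-0.611, 0.791, -0.004], [0.002, -0.004, -1.0]]
force: [-3.8, -7.5, 6.8]
opening: 23.0
finger_force: 41.0
```

```bash
python3 -m inch '[0,0,0,0,0,0, 0,0,0,0,0,0, 0,0,0,0,0,0, 0,0,0,0,0,0, 0,0,0.1,0,0,0, 0,0,0.25,0,0,0, 0,0,0.4,0,0,0, 0,0,0.55,0,0,0, 0,0,0.7,0,0,0, 0,0,0.8,0,0,0]' 85
python3 - <<'E'
from h import *
def px(cal,X):
    K=np.array([[cal['fx'],0,cal['cx']],[0,cal['fy'],cal['cy']],[0,0,1]])
    return cv2.projectPoints(np.array([X],float),cv2.Rodrigues(cal['R'])[0],cal['t'],K,cal['distortion'])[0][0,0]
a=ctrl.snapshot('scene');c=ctrl.get_calibration('scene');b=np.load('pics/scene.npy')
for im,k in((b,(453.7,-60.8)),(a,(439.7,-24.6))):
    for q,s in blobs(im,(0,180,60),(4,255,255),(180,160,330,300)): print(q,s)
    for z in(209,219): print(z,px(c,(*k,z)))
cv2.imwrite('pics/s2.png',a[140:320,130:400,::-1].repeat(2,0).repeat(2,1))
s=ctrl.sense();w=ctrl.snapshot('wrist');cv2.imwrite('pics/w2.png',w[:,:,::-1])
c=ctrl.get_calibration('wrist');T=np.eye(4);T[:3,:3]=s['eef_rot'];T[:3,3]=s['eef_pos'];M=np.linalg.inv(T@c['T_tool_cam'])
c['R']=M[:3,:3];c['t']=M[:3,3]
print(s['eef_pos'])
for n,lo,hi,z in(('red',(0,180,60),(4,255,255),215),('orange',(5,200,120),(14,255,255),225)):
    for q,st in blobs(w,lo,hi,None,80): print(n,q,st,ray(c,q,z)[:2])
E
```

```text
time_s: 11.08
eef_pos: [439.8, -22.9, 273.6]
eef_rot: [[-0.791, -0.612, 0.001], [-0.612, 0.791, -0.0], [-0.001, -0.001, -1.0]]
force: [0.4, 0.2, 0.1]
opening: 84.7
finger_force: 0.0
[235.80147059 196.27941176] [230 189  13  16 136]
209 [235.72231308 196.28816737]
219 [234.97037015 192.41398304]
[251.21428571 184.86428571] [245 178  13  16 140]
209 [250.42556496 185.37168329]
219 [249.8033904  181.49238944]
[440.53356925 -23.0238559  274.95505632]
red [319.10923695 256.37911647] [ 301  234   37   45 1245] [439.80660686 -24.22449692]
orange [469.62295082 227.10655738] [464 221  17  18 122] [368.2577752   31.66917177]
orange [360.72037037 364.42222222] [355 339  16  65 540] [481.82453602  43.71662737]
orange [280.62724936 360.94601542] [272 341  17  41 389] [512.62369294  -0.80577416]
```

View pics/s2.png

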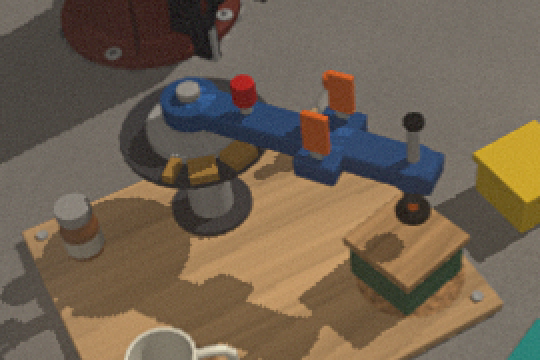

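View pics/w2.png

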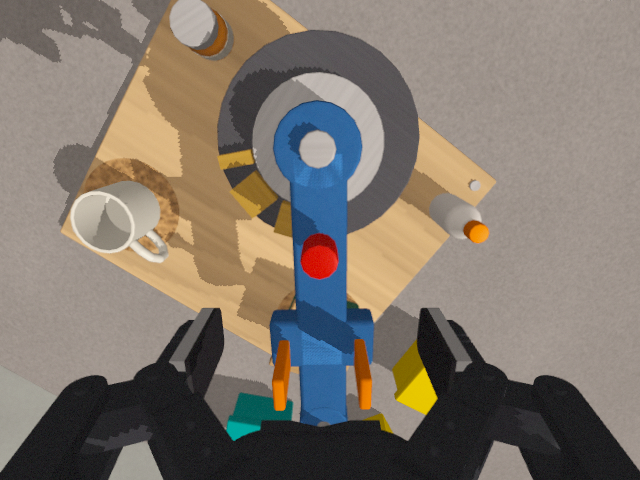

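The plunger is home: the knob projects at z≈209 rather than 219, and the wrist view shows the arm in line with the tool. The scene crop shows the pad above the lid, with the cap at (413,122). Next I'll measure the cap height to get the gap and move over the levers.

```bash
python3 -m inch '[0.07,0.05,0,0,0,0.001, 0.14,0.11,0,0,0,0.002, 0.21,0.16,0,0,0,0.003, 0.28,0.22,0,0,0,0.003, 0.36,0.27,0,0,0,0.003, 0.43,0.33,0,0,0,0.003, 0.5,0.38,0,0,0,0.003, 0.57,0.44,0,0,0,0.003, 0.65,0.5,0,0,0,0.003, 0.71,0.545,0,0,0,0.003]' 85
cat >> h.py <<'E'
def px(cal,X):
    K=np.array([[cal['fx'],0,cal['cx']],[0,cal['fy'],cal['cy']],[0,0,1]])
    return cv2.projectPoints(np.array([X],float),cv2.Rodrigues(cal['R'])[0],cal['t'],K,cal['distortion'])[0][0,0]
E
python3 - <<'E'
from h import *
c=ctrl.get_calibration('scene')
for z in (245,230,215,116,100,84,75):print(z,px(c,(578,84,z)))
a=ctrl.snapshot('scene');cv2.imwrite('pics/s3.png',cv2.resize(a[180:280,280:400,::-1],None,fx=5,fy=5,interpolation=cv2.INTER_CUBIC))
E
```

```text
time_s: 12.02
eef_pos: [511.4, 32.3, 272.2]
eef_rot: [[-0.785, -0.619, 0.0], [-0.619, 0.785, 0.0], [-0.0, -0.0, -1.0]]
force: [-0.4, 1.0, 0.6]
opening: 85.0
finger_force: 0.0
245 [335.57432844 195.66296355]
230 [335.52717815 201.72983634]
215 [335.48090227 207.65009591]
116 [335.19615426 243.3713871 ]
100 [335.15330072 248.64664223]
84 [335.11127247 253.79579063]
75 [335.08798684 256.6383312 ]
```

View pics/s3.png

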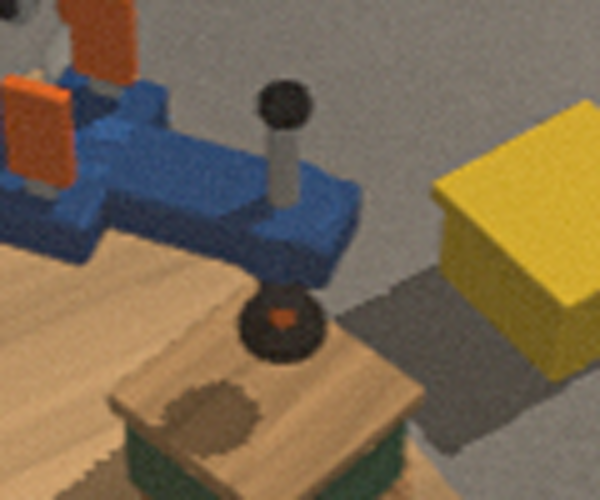

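The pad still hangs clear of the lid, with its shadow to the left. The cap top gives z≈235 and the pad underside ≈105–109, so the gap is about 30–34 mm. I'll descend on the levers and pump.

```bash
python3 -m inch '[0,0,-0.08,0,0,0, 0,0,-0.16,0,0,0, 0,0,-0.25,0,0,0, 0,0,-0.34,0,0,0, 0,0,-0.43,0,0,0, 0,0,-0.52,0,0,0, 0,0,-0.61,0,0,0, 0,0,-0.69,0,0,0, 0,0,-0.74,0,0,0, 0,0,-0.75,0,0,0]' 85 30
python3 -m inch '[0,0,0,0,0,0, 0,0,0,0,0,0, 0,0,0,0,0,0, 0,0,0,0,0,0, 0,0,0,0,0,0, 0,0,0,0,0,0, 0,0,0,0,0,0, 0,0,0,0,0,0, 0,0,0,0,0,0, 0,0,0,0,0,0]' 40 30
cat > m.py <<'E'
from h import *
import sys
a=ctrl.snapshot('scene');np.save('pics/%s.npy'%sys.argv[1],a)
g=cv2.cvtColor(a,cv2.COLOR_RGB2HSV)[:,:,2]
for n,(x0,y0,x1,y1) in dict(cap=(328,190,345,225),pad=(322,234,350,272)).items():
    m=(cv2.GaussianBlur(g,(3,3),0)[y0:y1,x0:x1]<70).astype(np.uint8)
    k,l,st,ce=cv2.connectedComponentsWithStats(m)
    for i in range(1,k):
        if st[i][4]>20: print(n,st[i]+np.array([x0,y0,0,0,0]),(ce[i]+[x0,y0]).round(2))
s=ctrl.sense();print(s['opening'],s['finger_force'],s['force'],s['time_s'])
cv2.imwrite('pics/%s.png'%sys.argv[1],cv2.resize(a[180:280,280:400,::-1],None,fx=5,fy=5,interpolation=cv2.INTER_CUBIC))
E
python3 m.py p1
```

```text
time_s: 12.9
eef_pos: [509.9, 31.5, 196.2]
eef_rot: [[-0.785, -0.619, -0.001], [-0.619, 0.785, 0.0], [0.001, 0.001, -1.0]]
force: [0.5, 0.1, -0.4]
opening: 85.3
finger_force: 0.0
time_s: 13.73
eef_pos: [511.9, 31.2, 199.5]
eef_rot: [[-0.785, -0.619, 0.004], [-0.619, 0.785, -0.001], [-0.003, -0.003, -1.0]]
force: [-2.3, -1.1, 13.0]
opening: 40.7
finger_force: 29.1
cap [331 201  10  10  79] [335.76 205.48]
pad [328 234  17  22 234] [335.97 245.06]
40.90966669360908 29.066910445690155 [-1.64484169 -1.37666135 13.60999119] 13.7833
```

```bash
python3 -m inch '[0,0,0,0,0,0, 0,0,0,0,0,0, 0,0,0,0,0,0, 0,0,0,0,0,0, 0,0,0,0,0,0, 0,0,0,0,0,0, 0,0,0,0,0,0, 0,0,0,0,0,0, 0,0,0,0,0,0, 0,0,0,0,0,0]' 75 30
python3 m.py r1
python3 -m inch '[0,0,0,0,0,0, 0,0,0,0,0,0, 0,0,0,0,0,0, 0,0,0,0,0,0, 0,0,0,0,0,0, 0,0,0,0,0,0, 0,0,0,0,0,0, 0,0,0,0,0,0, 0,0,0,0,0,0, 0,0,0,0,0,0]' 40 30
python3 m.py p2
```

```text
time_s: 14.62
eef_pos: [510.5, 31.5, 197.3]
eef_rot: [[-0.785, -0.619, 0.0], [-0.619, 0.785, -0.0], [-0.0, -0.0, -1.0]]
force: [1.0, -0.8, 1.0]
opening: 75.2
finger_force: 0.0
cap [332 201  10  10  78] [336.24 205.33]
pad [328 234  17  22 217] [336.15 245.71]
74.9213642700274 0.0 [-0.53525893  0.05941625  0.32521582] 14.6667
time_s: 15.5
eef_pos: [511.6, 31.2, 198.9]
eef_rot: [[-0.785, -0.619, 0.003], [-0.619, 0.785, -0.001], [-0.002, -0.002, -1.0]]
force: [-1.9, -2.0, 13.6]
opening: 40.9
finger_force: 29.1
cap [331 205  10  10  79] [335.72 209.56]
pad [337 234   8   4  25] [340.52 235.12]
pad [328 240  16  20 189] [335.31 251.03]
40.780635845963054 29.102326333522797 [-1.5008884  -1.60296813 12.85883792] 15.55
```

```bash
python3 -m inch '[0,0,0,0,0,0, 0,0,0,0,0,0, 0,0,0,0,0,0, 0,0,0,0,0,0, 0,0,0,0,0,0, 0,0,0,0,0,0, 0,0,0,0,0,0, 0,0,0,0,0,0, 0,0,0,0,0,0, 0,0,0,0,0,0]' 75 30
python3 -m inch '[0,0,0,0,0,0, 0,0,0,0,0,0, 0,0,0,0,0,0, 0,0,0,0,0,0, 0,0,0,0,0,0, 0,0,0,0,0,0, 0,0,0,0,0,0, 0,0,0,0,0,0, 0,0,0,0,0,0, 0,0,0,0,0,0]' 40 30
python3 m.py p3
```

```text
time_s: 16.38
eef_pos: [510.5, 31.5, 197.4]
eef_rot: [[-0.785, -0.619, 0.0], [-0.619, 0.785, -0.0], [-0.0, -0.0, -1.0]]
force: [-0.0, 0.0, -0.0]
opening: 74.8
finger_force: 0.0
time_s: 17.22
eef_pos: [511.6, 31.3, 198.9]
eef_rot: [[-0.785, -0.619, 0.003], [-0.619, 0.785, -0.001], [-0.002, -0.002, -1.0]]
force: [-0.2, -1.4, 13.6]
opening: 40.4
finger_force: 29.0
cap [331 209  10  10  77] [335.66 213.79]
pad [336 234   9   4  27] [340.19 235.07]
pad [327 244  17  19 186] [335.04 254.55]
40.70034949880187 29.030628204345703 [-1.67829271 -0.81677088 12.67348107] 17.2667
```

View pics/p3.png

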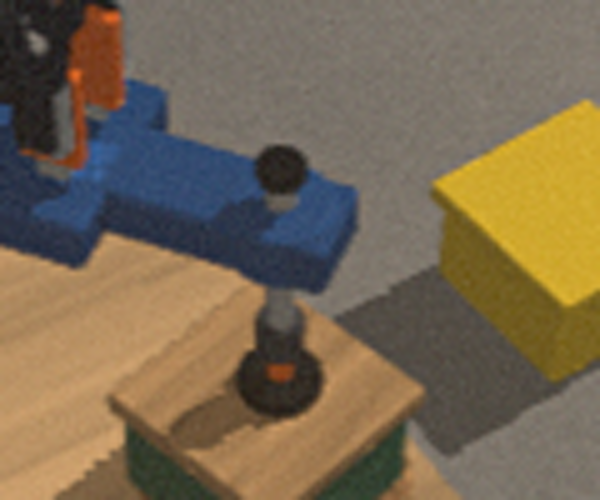

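The pad is at or just above the lid: its bottom edge is at crop row 416 and I expected contact at about 417. The orange stem still shows about fully. I'll take a short 4 mm stroke and compare.

```bash
python3 -m inch '[0,0,0,0,0,0, 0,0,0,0,0,0, 0,0,0,0,0,0, 0,0,0,0,0,0, 0,0,0,0,0,0, 0,0,0,0,0,0, 0,0,0,0,0,0, 0,0,0,0,0,0, 0,0,0,0,0,0, 0,0,0,0,0,0]' 75 30
python3 m.py r3
python3 -m inch '[0,0,0,0,0,0, 0,0,0,0,0,0, 0,0,0,0,0,0, 0,0,0,0,0,0, 0,0,0,0,0,0, 0,0,0,0,0,0, 0,0,0,0,0,0, 0,0,0,0,0,0, 0,0,0,0,0,0, 0,0,0,0,0,0]' 56 30
python3 m.py p4
```

```text
time_s: 18.1
eef_pos: [510.5, 31.5, 197.3]
eef_rot: [[-0.785, -0.619, 0.0], [-0.619, 0.785, 0.0], [-0.0, -0.0, -1.0]]
force: [-0.8, 1.0, -0.2]
opening: 75.1
finger_force: 0.0
cap [331 209  11  10  78] [335.96 213.44]
pad [328 243  16  20 190] [335.41 253.93]
74.86963422895698 0.0 [-0.74411431  0.2701631  -0.30004282] 18.15
time_s: 18.98
eef_pos: [510.9, 31.5, 198.2]
eef_rot: [[-0.785, -0.619, 0.001], [-0.619, 0.785, -0.0], [-0.001, -0.001, -1.0]]
force: [-0.4, 0.4, 8.9]
opening: 56.4
finger_force: 10.5
cap [331 211  10   9  79] [335.67 215.  ]
pad [336 234   9   3  22] [340.32 234.86]
pad [327 245  17  18 184] [335.22 254.51]
55.920371616369344 10.48656016588211 [-1.9338718   0.65017341  7.50646109] 19.0333
```

```bash
python3 -m inch '[0,0,0,0,0,0, 0,0,0,0,0,0, 0,0,0,0,0,0, 0,0,0,0,0,0, 0,0,0,0,0,0, 0,0,0,0,0,0, 0,0,0,0,0,0, 0,0,0,0,0,0, 0,0,0,0,0,0, 0,0,0,0,0,0]' 48 30
python3 m.py p5
```

```text
time_s: 19.87
eef_pos: [511.1, 31.6, 198.6]
eef_rot: [[-0.785, -0.619, 0.002], [-0.619, 0.785, -0.0], [-0.002, -0.001, -1.0]]
force: [-3.0, 1.6, 12.5]
opening: 48.2
finger_force: 11.6
cap [331 212  10   9  80] [335.61 216.04]
pad [336 234   9   3  23] [340.22 234.91]
pad [328 246  16  17 181] [335.3  254.82]
48.15699558041185 11.627794951200485 [-2.44051359 -0.60031036 13.05004474] 19.9167
```

View pics/p5.png

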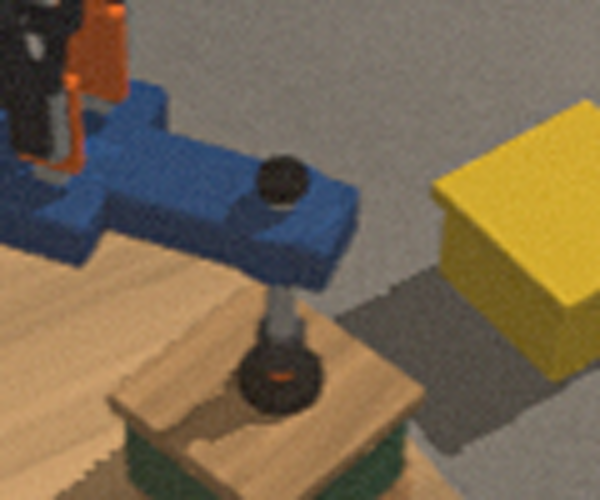

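The pad sits on the lid and its bottom edge no longer moves. The visible orange stem is down from about 15 to 8 crop pixels, so roughly half in. The lid corners are unchanged and the levers are held squeezed (opening 48 mm, 11.6 N), so I'm handing in.

```bash
python3 -c "
from station import ctrl
print(ctrl.finish_job())"
```

```text
the job is handed in; nothing more can be done
None
```

I handed the job in at about 20 s without a returned verdict: the plunger is home in the caddy's notch, the pad is pressing on the lid with the stem about half in (I estimate 5–8 mm from the pictures), and the levers are still held squeezed.

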